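Stack the spare parts tote on the loaded one

ROBOT

A 7-joint arm with a two-finger parallel gripper is mounted at the origin on the work surface. World frame = base frame: x ahead of the robot, y to its left, z up, the work surface at z = 0. Lengths are in m, angles in rad, forces in N, time in s.
With the tool pointing down it reaches from about 0.425 to 1.025 m from the base axis. Payload 9.4 kg.
Tool frame: the origin (TCP) lies at the very end of the fingers, on their centre line; the grasp point (between the pads) lies 19 mm behind it; z points along the fingers, y is the line along which they close (so a half turn about z gives the same grasp; the last joint's range is limited). The gripper opens to 93 mm and grips with 3 to 60 N. Pads are 15 mm wide; open, the fingers measure 128 mm over their backs; the gripper's body (75 mm by 188 mm) begins 65 mm behind the grasp point.
Start: joints at [1.088, 0.599, -0.003, 1.599, 0.002, 0.943, -0.08], TCP at [0.286, -0.666, 0.219] pointing down, gripper open.
Joint ranges: [-2.57, 2.57], [-0.35, 1.97], [-1.29, 1.29], [0.11, 2.56], [-1.05, 4.19], [0.11, 1.86], [-2.63, 2.63]. Speed limits (rad/s): [2.22, 2.22, 3.01, 3.01, 3.14, 3.14, 3.14].

INTERFACE

Orientations are given as a unit quaternion [x, y, z, w].
In Python, from rig import sense, read_camera, get_calibration, sign_off gives the robot as it stands. The module is installed in compiled form; this text tells all that it offers.
- The arm moves only by the tool jog_arm, never from a script. Its argument "plan" is text: rows parted by semicolons, each of 4 numbers parted by spaces: the shift along the world's x, y, z in units of 40 mm (1.0 is 40 mm), then the turn about the world's z in units of 6 degrees (1.0 is 6 degrees). A call has exactly 8 rows; each row shifts and turns the commanded pose from where the row before left it; what a row does not reach is not made up. A row lasts 1/12 s, in which the tool goes at most 41.7 mm and 7.16 degrees, less where a joint would pass 70% of its speed; a pose out of reach is approached as far as the arm can. A call is refused whole if a number of a shift passes 1 or a number of a turn 1, either way. A call with a gripper value outside its range is refused whole. "grip" is the opening in per cent of the stroke, from 0 (shut) to 100 (fully open), set as the call begins (left out, the last holds). The fingers move at their own pace and stop on an object; "squeeze" is the grip in N (left out, the last holds). Time passes only in rows, so rows that do not move let the fingers close, or fill a call up. It gives the time, the measured TCP pose, the force, the opening and the grip force at its end, in the units of the state.
- sense(): the state, without advancing time (a new reading comes with each control period).
- read_camera(name): name is "scene" or "top" or "wrist"; returns the picture (480x640x3 uint8, blue, green, red); there is no depth.
- get_calibration(name): a dict with "mtx" (3x3 intrinsics, pixels), "R" (3x3) and "t" (3): a world point X has camera coordinates R X + t. Camera axes: x right, y down, z forward; pixel columns grow to the right and rows downward; lengths in m; the calibration is good to about 2 mm. A picture is of the moment at which its call begins: read the wrist's pose just before it. get_calibration takes no time and is no camera call; for the wrist camera it gives the pose at the moment of the call.
- sign_off(): hands the job in; it is judged then, once.
The state is a dict: "clock": time; "joint_positions": joint angles; "qd": joint speeds; "effort": joint torques, N m; "tool_pos": TCP position; "tcp_rot": TCP orientation; "ft_force": force on the tool from outside, world axes, zero at the start; "torque": the same for the moment, N m; "grip_width": finger opening in m; "grip_force": force on a finger pad.
Only numpy, scipy, OpenCV 4.12 (cv2) and the standard library are available. Lean on these libraries where they do the work, as an engineer would, in place of code of your own. Each camera call takes 0.05 s, during which the arm holds its last target. There are 200 camera calls.

TASK

Stack the long empty tote (not the short square one) squarely on top of the long tote that holds the two freehub bodies, turned so that the low fronts of the two totes look opposite ways: that way it stands on the stacking lugs at rim height instead of nesting down onto the parts. Leave the loaded tote where it stands.

Things in the scene. Friction and masses are not known exactly. Their poses are not given: they have to be found in the camera images.
- loaded_tote: Long grey stack-nest tote on the bench (z = 0) with two steel freehubs (30 dia x 42 mm) inside; 182 (x) x 110 (y) x 78 mm tall. Origin: centre of its underside, z up. Low front (end wall 50 mm high, white paper strip on it) at -x, full-height back at +x. Upper band z 38 to 78: 182 x 110, walls 9 mm; smaller foot below: 152 x 80. About 0.45 kg with its parts, loose.
- loaded_rim (a point): Centre of the loaded tote's open top, level with its rim, 78 mm up; same axes. Four lugs flush with the rim reach 26 mm in from the long walls at x -44 to -20 and 44 to 68. A like tote facing opposite (yaw half a turn apart) stands on them, underside at this height, not held sideways; facing the same way, cut-outs in its foot pass the lugs and it nests 37 mm lower.
- spare_center (a point): Centre (39 mm up, half-way) of the empty long tote, same shape, size and axes as the loaded one, loose on the bench, 0.15 to 0.31 kg. Grip from above: either long wall, 9 mm thick, mid-wall 50.5 mm off along +y or -y, at x = +12 in the 64 mm gap between lugs; rim 39 mm above this point; inside, a step 37 mm below the rim limits the fingers. (The 110 x 110 mm tote is another.)
- spare_front (a point): Middle of the empty long tote's low front end (white paper strip, wall 50 mm high): 91 mm from its centre along its own -x, 39 mm above its underside; same axes.
There are look-alikes about, which are no part of the job. What is shaped like the part that bears spare_center but red is not meant. What is shaped like the loaded_tote but brown is not meant.

How it is judged:
At the end, for the whole second after the job is handed in: The empty long tote stands level (4 deg) on the loaded one, its centre 117 mm (within 6) above the loaded tote's underside, centred within 15 mm, lined up within 11 deg, its low front over the other's high back; the loaded tote stands level on the bench (horizontal distance between spare_center and loaded_tote below 0.015 m and z of spare_center in the frame of loaded_tote between 0.111 and 0.123 m and x of spare_front in the frame of loaded_tote above 0.06 m and angle between the x axis of spare_center and the x axis of loaded_tote, either way round below 0.2 rad and angle between each of spare_center, loaded_tote's own z axis and vertical below 0.07 rad and height (world z) of loaded_tote below 0.01 m); the robot touches nothing.
It fails at once if the loaded tote is shifted by more than 30 mm (distance of loaded_tote from where it was at the start of the episode above 0.03 m).
It also fails if it takes over 38 s, if anything falls off the work surface, if the arm or the gripper's body presses on something with over 40 N, if the wrist force passes 120 N, or if a joint passes its speed limit or range.

## Working session

There is one attempt and no reset: what is moved stays moved. The work goes in short steps, Python scripts to look and compute and a tool call to move; the robot and the scene stay as the last step left them, time stands still between calls to the robot, and variables do not carry over. Pictures are saved under pics/ and viewed, at most 10 in all, crops included, and the job is handed in when it is done.

Besides the shell and the picture viewer there is one more tool, called after "Emit:" in YAML: its name, and indented under it one key for each argument. jog_arm: Moves the arm, as the interface text tells. Its arguments: {"type":"object","properties":{"plan":{"type":"string"},"grip":{"type":"number"},"squeeze":{"type":"number"}},"required":["plan"]}

```bash
mkdir -p pics
python3 - <<'E'
from rig import *
import cv2
for n in("top","scene"):
    cv2.imwrite(f"pics/{n}0.png",read_camera(n)); c=get_calibration(n); print(n,c)
s=sense();print(s)
E
```

```text
top {'mtx': array([[435.76325705,   0.        , 314.31193835],
       [  0.        , 435.76325705, 239.89686538],
       [  0.        ,   0.        ,   1.        ]]), 'R': array([[-0.01145461, -0.99989312,  0.00908484],
       [-0.99707785,  0.01073516, -0.07563413],
       [ 0.07552852, -0.00992466, -0.99709425]]), 't': array([-0.02634779,  0.44322525,  1.11600722])}
scene {'mtx': array([[544.3513079 ,   0.        , 315.23407396],
       [  0.        , 544.3513079 , 229.09434597],
       [  0.        ,   0.        ,   1.        ]]), 'R': array([[ 0.04716956,  0.9988778 , -0.00426379],
       [ 0.81554069, -0.04097594, -0.57724722],
       [-0.57677414,  0.0237512 , -0.81655831]]), 't': array([-0.00675853, -0.31128889,  1.74686359])}
{'clock': 0.1, 'joint_positions': array([ 1.0882945 ,  0.60002294, -0.00256547,  1.60002298,  0.00179523,
        0.94290957, -0.07982356]), 'qd': array([ 0.0003347 , -0.00175673,  0.00023323, -0.00402787, -0.00181986,
       -0.0007352 ,  0.00104863]), 'effort': array([ 6.14280434e-03, -7.66558456e+01,  1.50246955e+00, -2.52939588e+01,
       -5.22604922e-02,  1.35934213e-02,  3.37204449e-05]), 'tool_pos': array([ 0.28603192, -0.66572854,  0.21787164]), 'tcp_rot': array([ 9.79480834e-01,  2.01536183e-01, -1.91122409e-04, -6.52870046e-04]), 'ft_force': array([ 0.53418596, -0.0074985 , -0.41174861]), 'torque': array([0.04979378, 0.0102085 , 0.03757646]), 'grip_force': 0.0, 'grip_width': 0.09309178010028377}
```

View pics/top0.png

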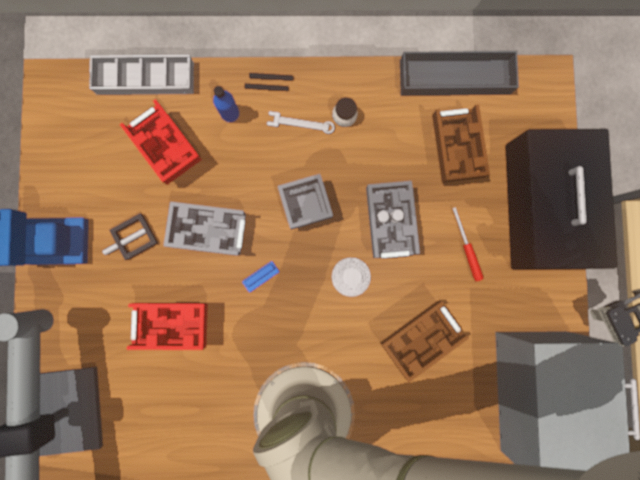

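View pics/scene0.png

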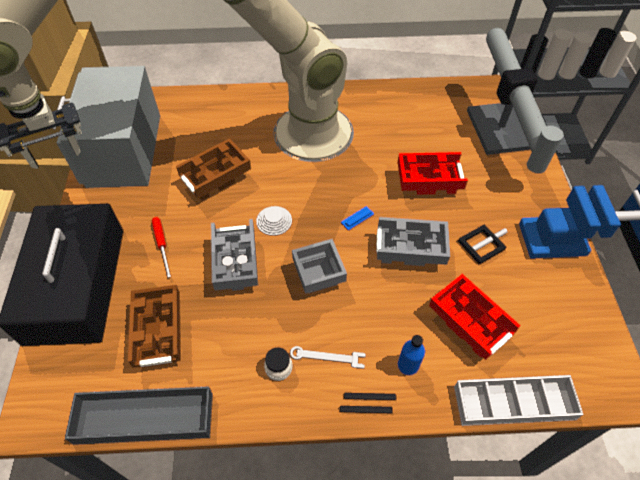

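Top view: the loaded tote is at about (394,220) with its white front towards the base. The spare is at about (205,229) with its front to the right (world -y). I'll enlarge both.

Run:
```python
import cv2,numpy as np
i=cv2.imread("pics/top0.png")
a=cv2.resize(i[190:270,155:255],None,fx=6,fy=6,interpolation=cv2.INTER_CUBIC)
b=cv2.resize(i[170:270,355:430],None,fx=6,fy=6,interpolation=cv2.INTER_CUBIC)
c=np.zeros((600,800,3),np.uint8)
cv2.imwrite("pics/a.png",a);cv2.imwrite("pics/b.png",b)
```

```text
(no output)
```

View pics/a.png

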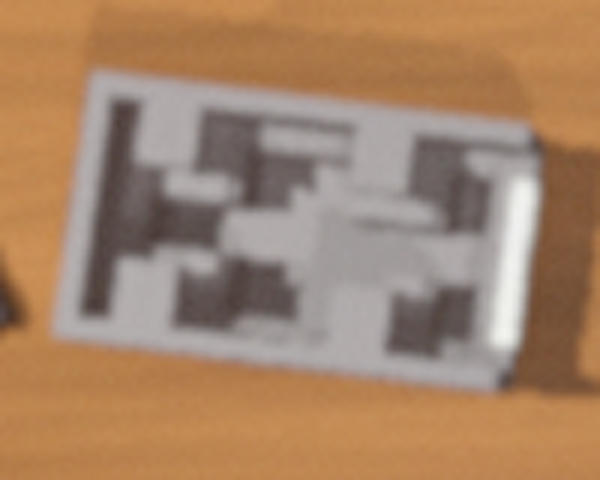

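View pics/b.png

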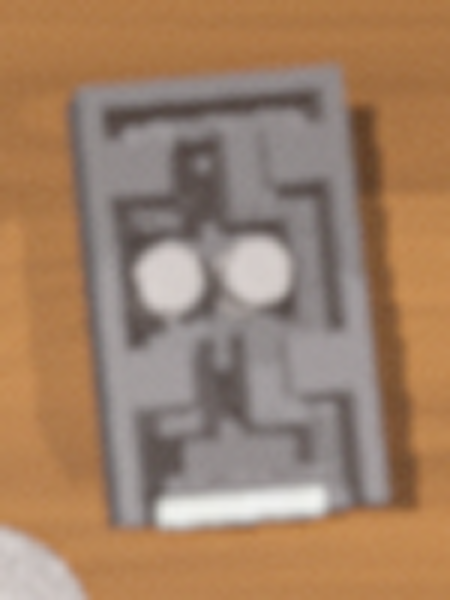

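Crop a (spare) corners: back (92,70) and (52,338), front (530,125) and (503,388). Crop b (loaded) corners: back (74,88) and (340,68), front (388,500) and (114,522).

```bash
cat > h.py <<'E'
import numpy as np, cv2
from rig import *
def plane(cal,px,z):
    K,R,t=cal["mtx"],cal["R"],cal["t"]
    d=(np.linalg.inv(K)@np.c_[px,np.ones(len(px))].T).T@R
    c=-R.T@t
    return c+d*((z-c[2])/d[:,2])[:,None]
def proj(cal,X):
    p=(cal["mtx"]@(cal["R"]@np.atleast_2d(X).T+cal["t"][:,None])).T
    return p[:,:2]/p[:,2:]
def tote(P):  # corners back-a, back-b, front-b, front-a
    P=P[:,:2]; b=(P[0]+P[1])/2; f=(P[2]+P[3])/2; u=(b-f)/np.linalg.norm(b-f)
    w=P[0]-P[1]; w=w/np.linalg.norm(w)
    print("len",np.linalg.norm(b-f),"wid",np.linalg.norm(P[0]-P[1]),np.linalg.norm(P[2]-P[3]),"yaw",np.degrees(np.arctan2(u[1],u[0])),np.degrees(np.arctan2(w[1],w[0])),"ctr mid",(b+f)/2,"from back",b-.091*u)
E
python3 - <<'E'
from h import *
c=get_calibration("top")
tote(plane(c,np.array([(92,70),(52,338),(503,388),(530,125)])/6+[155,190],.078))
tote(plane(c,np.array([(74,88),(340,68),(388,500),(114,522)])/6+[355,170],.078))
E
```

```text
len 0.18338510436345073 wid 0.1112727539784704 0.108650612335672 yaw 82.6244020098254 -7.63780986068278 ctr mid [0.46981526 0.24007931] from back [0.46990416 0.24076613]
len 0.1802521157942843 wid 0.11091589160196569 0.11289098086122512 yaw 4.341057014805763 93.79531365248688 ctr mid [ 0.4883428  -0.22620103] from back [ 0.48747136 -0.22626718]
```

Emit:
jog_arm:
  plan: "0 0 0.9 0; 0 0 0.9 0.5; 0.25 0.95 0 0.7; 0.25 0.95 0 0.7; 0.25 0.95 0 0.7; 0.25 0.95 0 0.7; 0.25 0.95 0 0.7; 0.25 0.95 0 0.7"
  grip: 45
  squeeze: 55

```text
clock: 0.77
tool_pos: [0.3461, -0.4361, 0.2904]
tcp_rot: [0.9, 0.436, -0.0, -0.0]
ft_force: [1.2, 0.4, 0.1]
grip_width: 0.0447
grip_force: 0.0
```

Emit:
jog_arm:
  plan: "0.3 0.95 0 0.65; 0.3 0.95 0 0.65; 0.3 0.95 0 0.65; 0.3 0.95 0 0.65; 0.3 0.95 0 0.65; 0.3 0.95 0 0.65; 0.3 0.95 0 0.65; 0.3 0.95 0 0.65"

```text
clock: 1.43
tool_pos: [0.4421, -0.1323, 0.2907]
tcp_rot: [0.75, 0.662, -0.0, 0.0]
ft_force: [1.2, -0.4, 0.7]
grip_width: 0.0421
grip_force: 0.0
```

Emit:
jog_arm:
  plan: "0.25 0.95 0 0; 0.25 0.95 0 0; 0.25 0.95 0 0; 0.25 0.95 0 0; 0.25 0.95 0 0; 0.25 0.95 0 0; 0.25 0.95 0 0; 0.25 0.95 0 0"

```text
clock: 2.1
tool_pos: [0.5222, 0.1716, 0.2904]
tcp_rot: [0.751, 0.66, -0.0, 0.0]
ft_force: [1.2, -0.7, -0.2]
grip_width: 0.0418
grip_force: 0.0
```

Emit:
jog_arm:
  plan: "0 0.93 0 0; 0 0.93 0 0; 0 0 -0.8 0; 0 0 -0.8 0; 0 0 -0.7 0; 0 0 -0.5 0; 0 0 0 0; 0 0 0 0"

```text
clock: 2.77
tool_pos: [0.5217, 0.2442, 0.178]
tcp_rot: [0.751, 0.66, -0.001, -0.0]
ft_force: [0.2, 0.3, -0.1]
grip_width: 0.0417
grip_force: 0.0
```

Run:
```python
from h import *
c=get_calibration("wrist");s=sense();print(s["tool_pos"],s["tcp_rot"])
i=read_camera("wrist")
ctr=np.array([.470,.2405,0]);a=np.radians(82.5)
R=np.array([[np.cos(a),-np.sin(a),0],[np.sin(a),np.cos(a),0],[0,0,1]])
for p in proj(c,np.array([[.091,.055,.078],[.091,-.055,.078],[-.091,.055,.078],[-.091,-.055,.078],[.012,-.0505,.078]])@R.T+ctr):
    print(p); cv2.drawMarker(i,tuple(int(v) for v in p),(0,0,255),0,12,1)
p=proj(c,s["tool_pos"])[0];cv2.drawMarker(i,tuple(int(v) for v in p),(0,255,0),0,12,1)
cv2.imwrite("pics/w1.png",i)
```

```text
[0.52167254 0.2441536  0.17798084] [ 7.50843807e-01  6.60478707e-01 -1.14346108e-03 -3.84533672e-04]
[171.15045968 136.16883303]
[323.43573437 136.6811029 ]
[193.05814798 358.47969071]
[321.73314182 359.02977701]
[316.85210246 242.46100454]
```

View pics/w1.png

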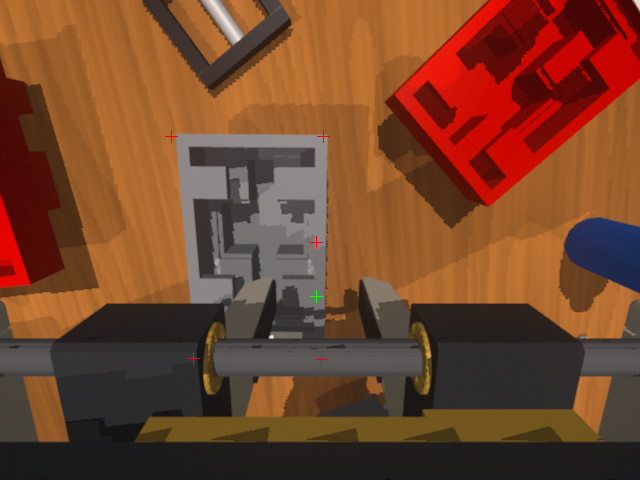

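The wrist view shows the tote's back corners at (178,136) and (327,136), about 5 px right of my prediction, so it sits roughly 3 mm further in +x. I'll correct for that and descend.

Emit:
jog_arm:
  plan: "0.09 0.05 -0.7 0; 0 0 -0.7 0; 0 0 -0.7 0; 0 0 -0.5 0; 0 0 -0.35 0; 0 0 -0.25 0; 0 0 0 0; 0 0 0 0"

```text
clock: 3.48
tool_pos: [0.5265, 0.2466, 0.0516]
tcp_rot: [0.751, 0.66, 0.001, 0.0]
ft_force: [0.3, -0.7, -0.1]
grip_width: 0.0414
grip_force: 0.0
```

Emit:
jog_arm:
  plan: "0 0 0 0; 0 0 0 0; 0 0 0 0; 0 0 0 0; 0 0 0 0; 0 0 0 0; 0 0 0 0; 0 0 0 0"
  grip: 0
  squeeze: 55

```text
clock: 4.15
tool_pos: [0.5253, 0.2465, 0.051]
tcp_rot: [0.751, 0.66, -0.0, -0.0]
ft_force: [-3.5, -0.1, 6.1]
grip_width: 0.0085
grip_force: 55.0
```

Emit:
jog_arm:
  plan: "0 0 0.3 0; 0 0 0.6 0; 0 0 0.7 0; 0 0 0.7 0; 0 0 0.7 0; 0 0 0.7 0; 0 0 0.5 0; 0 0 0.3 0"

```text
clock: 4.82
tool_pos: [0.5262, 0.2465, 0.2337]
tcp_rot: [0.751, 0.66, 0.001, 0.0]
ft_force: [0.2, 0.5, -2.3]
grip_width: 0.0086
grip_force: 55.0
```

Emit:
jog_arm:
  plan: "-0.05 -0.3 0 0.5; -0.08 -0.6 0 0.8; -0.08 -0.7 0 1; -0.08 -0.7 0 1; -0.08 -0.7 0 1; -0.08 -0.7 0 1; -0.08 -0.7 0 1; -0.08 -0.7 0 1"

```text
clock: 5.48
tool_pos: [0.5006, 0.0408, 0.2305]
tcp_rot: [0.448, 0.894, -0.0, -0.0]
ft_force: [0.5, -0.7, -1.5]
grip_width: 0.0085
grip_force: 55.0
```

Emit:
jog_arm:
  plan: "-0.08 -0.7 0 1; -0.08 -0.7 0 1; -0.08 -0.7 0 1; -0.08 -0.7 0 1; -0.08 -0.7 0 1; -0.08 -0.7 0 1; -0.08 -0.7 0 1; -0.08 -0.6 0 0.8"

```text
clock: 6.15
tool_pos: [0.4748, -0.1798, 0.2303]
tcp_rot: [0.057, 0.998, -0.0, -0.001]
ft_force: [0.7, -0.4, -1.1]
grip_width: 0.0083
grip_force: 55.0
```

Emit:
jog_arm:
  plan: "-0.04 0.04 0 0.9; -0.03 0.03 0 0.87; 0 0 -0.5 0; 0 0 -0.5 0; 0 0 -0.4 0; 0 0 -0.3 0; 0 0 0 0; 0 0 0 0"

```text
clock: 6.82
tool_pos: [0.4727, -0.1747, 0.1624]
tcp_rot: [-0.034, 0.999, 0.0, -0.001]
ft_force: [0.1, -0.0, -1.7]
grip_width: 0.0083
grip_force: 55.0
```

Run:
```python
from h import *
s=sense();print(s["tool_pos"],s["tcp_rot"])
def box(c,ctr,yaw,z,img,col):
    a=np.radians(yaw);R=np.array([[np.cos(a),-np.sin(a),0],[np.sin(a),np.cos(a),0],[0,0,1]])
    p=proj(c,np.array([[.091,.055,z],[.091,-.055,z],[-.091,-.055,z],[-.091,.055,z]])@R.T+[*ctr,0])
    for q in p: cv2.drawMarker(img,tuple(int(round(v)) for v in q),col,0,5,1)
t=s["tool_pos"];q=s["tcp_rot"];yw=2*np.arctan2(q[1],q[0])
u=np.array([np.cos(yw),np.sin(yw)]);v=np.array([-u[1],u[0]]);ctr=t[:2]-.0127*u+.0505*v
print(ctr,np.degrees(yw))
o=[]
for n,(y0,x0) in(("top",(160,330)),("scene",(180,180))):
    i=read_camera(n);c=get_calibration(n)
    box(c,ctr,np.degrees(yw),t[2]+.027,i,(0,0,255)); box(c,(.488,-.2262),4.1,.078,i,(0,255,0))
    o.append(cv2.resize(i[y0:y0+140,x0:x0+100],None,fx=4,fy=4,interpolation=cv2.INTER_CUBIC))
cv2.imwrite("pics/p1.png",np.hstack(o))
```

```text
[ 0.47274979 -0.1746752   0.16241891] [-3.40583832e-02  9.99419642e-01  2.84487633e-04 -5.69787620e-04]
[ 0.48885823 -0.22419347] 183.90355893458454
```

View pics/p1.png

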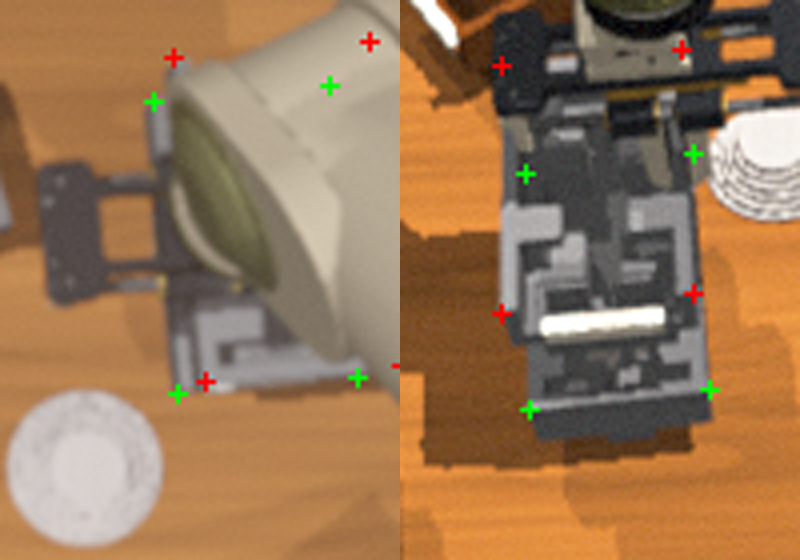

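The scene view shows the predicted corners of both totes matching the image: held rim near corners at (502,315) and (694,293), loaded back corners at (530,408) and (710,390). The white front is over the loaded tote's high back, so I'll lower it.

Emit:
jog_arm:
  plan: "-0.02 -0.05 -0.25 0; 0 0 -0.2 0; 0 0 -0.15 0; 0 0 -0.1 0; 0 0 -0.05 0; 0 0 -0.03 0; 0 0 0 0; 0 0 0 0"

```text
clock: 7.58
tool_pos: [0.4723, -0.1768, 0.1315]
tcp_rot: [-0.034, 0.999, 0.0, 0.0]
ft_force: [0.6, 0.3, -1.9]
grip_width: 0.0088
grip_force: 55.0
```

Emit:
jog_arm:
  plan: "0 0 -0.03 0; 0 0 0 0; 0 0 -0.02 0; 0 0 0 0; 0 0 -0.01 0; 0 0 0 0; 0 0 0 0; 0 0 0 0"

```text
clock: 8.25
tool_pos: [0.4722, -0.1769, 0.1291]
tcp_rot: [-0.034, 0.999, -0.0, 0.0]
ft_force: [-0.3, -0.4, -0.3]
grip_width: 0.0087
grip_force: 55.0
```

Emit:
jog_arm:
  plan: "0 0 -0.02 0; 0 0 0 0; 0 0 -0.01 0; 0 0 0 0; 0 0 0 0; 0 0 0 0; 0 0 0 0; 0 0 0 0"

```text
clock: 8.92
tool_pos: [0.4722, -0.1767, 0.129]
tcp_rot: [-0.034, 0.999, -0.001, 0.0]
ft_force: [-5.7, 1.7, 17.6]
grip_width: 0.0085
grip_force: 55.0
```

Emit:
jog_arm:
  plan: "0 0 0 0; 0 0 0 0; 0 0 0 0; 0 0 0 0; 0 0 0 0; 0 0 0 0; 0 0 0 0; 0 0 0 0"
  grip: 40

```text
clock: 9.58
tool_pos: [0.4722, -0.1769, 0.1277]
tcp_rot: [-0.034, 0.999, 0.0, -0.0]
ft_force: [-1.2, 0.5, -0.2]
grip_width: 0.0373
grip_force: 0.0
```

Emit:
jog_arm:
  plan: "0 0 0.2 0; 0 0 0.4 0; 0 0 0.7 0; 0 0 0.8 0; 0 0 0.8 0; 0 0.3 0.6 0; 0 0.8 0 0; 0 0.8 0 0"

```text
clock: 10.25
tool_pos: [0.4727, -0.101, 0.2696]
tcp_rot: [-0.032, 0.999, -0.0, 0.001]
ft_force: [0.4, 0.5, -0.8]
grip_width: 0.0372
grip_force: 0.0
```

Emit:
jog_arm:
  plan: "0 0.9 0 0; 0 0.9 0 0; 0 0.9 0 0; 0 0.9 0 0; 0 0.9 0 0; 0 0.9 0 0; 0 0.5 0 0; 0 0 0 0"

```text
clock: 10.92
tool_pos: [0.4716, 0.1403, 0.2691]
tcp_rot: [-0.037, 0.999, 0.001, 0.001]
ft_force: [0.9, -1.1, -1.1]
grip_width: 0.0371
grip_force: 0.0
```

Run:
```python
from h import *
def box(c,ctr,yaw,z,img,col):
    a=np.radians(yaw);R=np.array([[np.cos(a),-np.sin(a),0],[np.sin(a),np.cos(a),0],[0,0,1]])
    for q in proj(c,np.array([[.091,.055,z],[.091,-.055,z],[-.091,-.055,z],[-.091,.055,z]])@R.T+[*ctr,0]): cv2.drawMarker(img,tuple(int(round(v)) for v in q),col,0,5,1)
o=[]
for n,(y0,x0) in(("top",(160,340)),("scene",(180,180))):
    i=read_camera(n);c=get_calibration(n)
    box(c,(.488,-.2262),4.1,.156,i,(0,0,255)); box(c,(.488,-.2262),4.1,.078,i,(0,255,0))
    o.append(cv2.resize(i[y0:y0+140,x0:x0+100],None,fx=4,fy=4,interpolation=cv2.INTER_CUBIC))
cv2.imwrite("pics/p2.png",np.hstack(o))
```

```text
(no output)
```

View pics/p2.png

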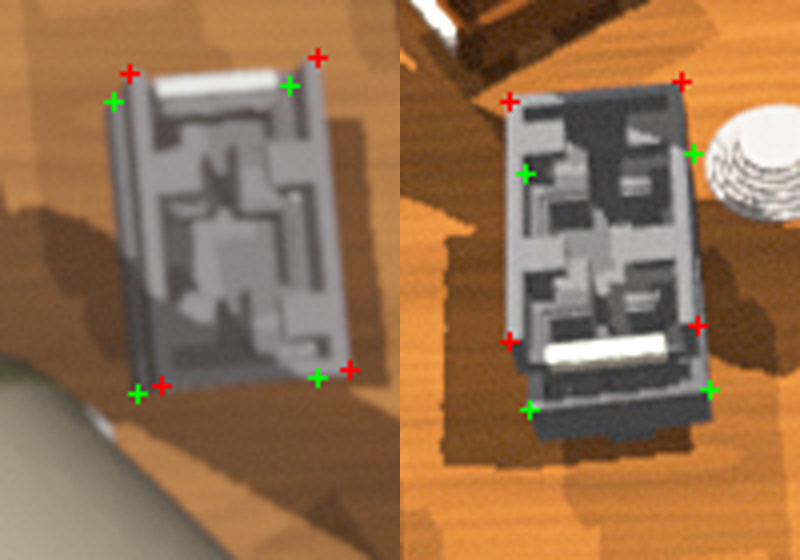

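Both views show the upper tote's rim on the predicted markers: top (130,74), (318,58), (350,370), (162,386), and the same in scene. It is level at stacking height, squared up and facing opposite, and the loaded tote hasn't moved. Handing in.

```bash
python3 -c "from rig import *; print(sign_off())"
```

```text
the job is handed in; nothing more can be done
None
```

The empty long tote now stands on the loaded one at rim height, squared up with the low fronts facing opposite ways; I handed the job in after about 11 s of the 38 s, and the sign-off gave no verdict.

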